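Pack the specimen tray

TASK

Pack the specimen tray: lay the whole mortar bar in its long bay, stand the thick drill core in the round bay and set the cork ring flat in the square bay. Last of all, when those three are in, gently seat the porcelain crucible upright in the cork ring, so that its tapered base sits down in the hole. Leave the broken half bar, the slim core and the solid cork bung where they are.

Things in the scene. Friction and masses are not known exactly. Their poses are not given: they have to be found in the camera images.
- bay_long: White plastic insert 82 x 160 x 10 mm, one of three in varying order 84 mm apart in a shallow dark steel tray (fixed; rim level with the inserts' tops, 14 mm above the bench). Has the long bay: an opening 58 mm (x) by 148 mm (y), right through, centred. Origin: centre of its underside, on the tray floor, 4 mm above the bench. x across it (82 mm), y along it (160 mm), z up.
- bay_round: White plastic insert 82 x 160 x 10 mm, one of three in varying order 84 mm apart in a shallow dark steel tray (fixed; rim level with the inserts' tops, 14 mm above the bench). Has the round bay: a round hole of 58 mm diameter, right through, centred. Origin: centre of its underside, on the tray floor, 4 mm above the bench. x across it (82 mm), y along it (160 mm), z up.
- bay_square: White plastic insert 82 x 160 x 10 mm, one of three in varying order 84 mm apart in a shallow dark steel tray (fixed; rim level with the inserts' tops, 14 mm above the bench). Has the square bay: a square opening 72 x 72 mm, right through, centred, sides along x and y. Origin: centre of its underside, on the tray floor, 4 mm above the bench. x across it (82 mm), y along it (160 mm), z up.
- bar_center (a point): Whole mortar bar, rough grey concrete, 130 x 40 x 40 mm, about 0.4 kg, lying on the bench. Point: its centre, 20 mm above its underside. x along its length, z up.
- half_bar_center (a point): Broken half of a mortar bar, same concrete and section but only 75 x 40 x 40 mm, lying on the bench; not wanted. Point: its centre, 20 mm above its underside. x along its length, z up.
- core_center (a point): Thick drill core, concrete cylinder of 42 mm diameter, 60 mm tall, about 0.2 kg, standing on end. Point: its centre, 30 mm above its foot. z along its axis, up.
- slim_core_center (a point): Slim drill core, concrete cylinder of only 26 mm diameter, 60 mm tall, standing on end; not wanted. Point: its centre, 30 mm above its foot. z along its axis, up.
- ring_middle (a point): Cork ring (crucible stand), 56 mm outer diameter, straight 41 mm hole right through, 28 mm tall, about 30 g, flat on the bench. Point: centre of the hole, half-way up, 14 mm above its underside. z along its axis.
- bung_middle (a point): Solid cork bung, 56 mm diameter, 28 mm tall, with no hole, standing flat on the bench; not wanted. Point: its centre, 14 mm above its underside. z along its axis.
- crucible_middle (a point): White porcelain crucible, open top, 52 mm rim, 44 mm tall, 70 g, upright. Outside nearly straight over the upper 24 mm (50 to 52 mm wide), below it tapers like a cone to a 28 mm foot; seated in the ring's 41 mm hole it centres itself with its foot about 11 mm below the ring's top. Point: on its axis, half-way up, 22 mm above its foot. z along its axis, up.
Not all that is in view belongs to the job. What is shaped like the part that bears core_center but green is not meant. Leave any purple look-alike of the part that bears crucible_middle alone.

How it is judged:
By the outcome, as a careful person would: the job done as asked, in the order asked, and still so for the second after the job is handed in, with the robot touching nothing.
It also fails if it takes over 99 s, if anything falls off the work surface, if the arm or the gripper's body presses on something with over 40 N, if the wrist force passes 120 N, or if a joint passes its speed limit or range.

ROBOT

A 6-joint arm with a two-finger parallel gripper is mounted at the origin on the work surface. World frame = base frame: x ahead of the robot, y to its left, z up, the work surface at z = 0. Lengths are in m, angles in rad, forces in N, time in s.
With the tool pointing down it reaches from about 0.35 to 0.875 m from the base axis. Payload 15.5 kg.
Tool frame: the origin (TCP) lies midway between the tips of the shut fingers; the grasp point (between the pads) lies 19 mm behind it (ctrl.pinch_z is the distance from the TCP to the grasp point, in m); z points along the fingers, y is the line along which they close (so a half turn about z gives the same grasp; the last joint's range is limited). The gripper opens to 85 mm and grips with 20 to 120 N. Pads are 22 mm wide; open, the fingers measure 114 mm over their backs; the gripper's body (76 mm by 85 mm) begins 54 mm behind the grasp point. The pads swing forward as they close: fully open they stand 13 mm farther back than shut.
Start: joints at [-1.266, 0.494, 1.345, -0, 1.302, -0.096], TCP at [0.243, -0.576, 0.231] pointing down, gripper open.
Joint ranges: [-2.91, 2.91], [-0.82, 2.16], [0.22, 2.67], [-1.22, 4.37], [0.12, 2.79], [-3.08, 3.08]. Speed limits (rad/s): [1.89, 1.89, 2.57, 3.01, 3.01, 3.01].

INTERFACE

Orientations are given as [roll, pitch, yaw] about the fixed x, y, z axes, in that order (R = Rz(yaw) Ry(pitch) Rx(roll)).
In Python, from station import status, optics, job_done, ctrl gives the robot as it stands.
- The arm moves only by the tool step_arm, never from a script. Its argument "steps" is text: rows parted by semicolons, each of 7 numbers parted by spaces: the turn, a rotation vector about the world's x, y, z in degrees, then the shift along the world's x, y, z in cm, then the opening, from -1 (shut) to 1 (fully open). In form: ax ay az dx dy dz grip; .... A call has 1 to 5 rows; each row shifts and turns the commanded pose from where the row before left it; what a row does not reach is not made up. A row lasts 1/8 s, in which the tool goes at most 62.5 mm and 10.7 degrees, less where a joint would pass 70% of its speed; a pose out of reach is approached as far as the arm can. A call is refused whole if a number of a shift passes 6.25 or a number of a turn 10.7, either way. A call with a gripper value outside its range is refused whole. The fingers move at their own pace and stop on an object; the grip force is fixed at half the most. Time passes only in rows, so rows that do not move let the fingers close. It gives the time, the measured TCP pose, the force and the opening at its end, in the units of the state.
- status.read_state(): the state, without advancing time (a new reading comes with each control period).
- optics.grab_frame(name): name is "side" or "top"; returns a dict with "pixels" (480x640x3 uint8, blue, green, red), "z_map" (480x640 float32, m along the optical axis (not along the pixel's ray), 0 where there is no reading), "fx", "fy", "cx", "cy" (pixels), "distortion" ([k1, k2, p1, p2, k3] as OpenCV has them; the pictures are not rectified), "extrinsics" (4x4, takes a point from camera to world coordinates). Camera axes: x right, y down, z forward; pixel columns grow to the right and rows downward; lengths in m; the calibration is good to about 2 mm. A picture is of the moment at which its call begins.
- job_done(): hands the job in, once; it reports no verdict.
The state is a dict: "time_s": time; "joints": joint angles; "qd": joint speeds; "tau": joint torques, N m; "tool_pos": TCP position; "eef_rot": TCP orientation; "ft_force": force on the tool from outside, world axes, zero at the start; "wrist_torque": the same for the moment, N m; "gripper_width": finger opening in m.
Only numpy, scipy, OpenCV 4.12 (cv2) and the standard library are available. Lean on these libraries where they do the work, as an engineer would, in place of code of your own. Each camera call takes 0.05 s, during which the arm holds its last target. There are 200 camera calls.

## Working session

There is one attempt and no reset: what is moved stays moved. The work goes in short steps, Python scripts to look and compute and a tool call to move; the robot and the scene stay as the last step left them, time stands still between calls to the robot, and variables do not carry over. Pictures are saved under pics/ and viewed, on a budget of 14 in all, crops included, one or two more only if the job needs it, and the job is handed in when it is done.

Besides the shell and the picture viewer there is one more tool, called after "Call:" as name(argument=value, ...) on one line, values as JSON. step_arm: Moves the arm, as the interface text tells. Its arguments: {"type":"object","properties":{"steps":{"type":"string"}},"required":["steps"]}

```bash
mkdir -p pics; ls; cat > h.py <<'E'
import numpy as np, cv2
from station import status, optics, job_done, ctrl
def grab(n):
    f=optics.grab_frame(n); np.savez(f'{n}.npz',**{k:np.array(v) for k,v in f.items()}); return f
def cloud(f):
    K=np.array([[f['fx'],0,f['cx']],[0,f['fy'],f['cy']],[0,0,1.]])
    v,u=np.mgrid[0:480,0:640]
    p=cv2.undistortPoints(np.stack([u,v],-1).reshape(-1,1,2).astype(np.float64),K,np.array(f['distortion'],float)).reshape(480,640,2)
    z=f['z_map'][...,None].astype(float)
    P=np.concatenate([p*z,z],-1); T=np.array(f['extrinsics'])
    W=P@T[:3,:3].T+T[:3,3]; W[z[...,0]==0]=np.nan
    return W
E
python3 - <<'E'
from h import *
for n in ('top','side'):
    f=grab(n); cv2.imwrite(f'pics/{n}0.png',f['pixels'])
    print(n,f['fx'],np.round(f['extrinsics'],3))
print(status.read_state(),ctrl.pinch_z)
E
```

```text
pics
top 554.0735923974487 [[-0.012 -0.984  0.181  0.281]
 [-1.     0.009 -0.014 -0.006]
 [ 0.012 -0.181 -0.983  1.088]
 [ 0.     0.     0.     1.   ]]
side 602.976555684923 [[-9.820e-01 -1.430e-01  1.240e-01  2.800e-01]
 [-1.900e-01  7.460e-01 -6.390e-01  9.670e-01]
 [-1.000e-03 -6.500e-01 -7.600e-01  1.227e+00]
 [ 0.000e+00  0.000e+00  0.000e+00  1.000e+00]]
{'time_s': 0.1, 'joints': array([-1.26650622e+00,  4.94126524e-01,  1.34603644e+00, -3.49790796e-05,
        1.30250631e+00, -9.54729117e-02]), 'qd': array([-9.80158168e-04, -2.80444262e-03, -1.68730796e-03, -9.91181251e-05,
        1.40644614e-03, -3.55118529e-04]), 'tau': array([ 1.29546952e-03, -8.83583021e+01, -3.84563041e+01, -2.86593367e-04,
        5.16039639e-03,  2.92655227e-05]), 'tool_pos': array([ 0.24316492, -0.5754206 ,  0.23076757]), 'eef_rot': array([-3.14051773e+00, -6.90670109e-05,  3.99772275e-01]), 'ft_force': array([-0.0328988 ,  0.87718531, -0.34642189]), 'wrist_torque': array([ 0.00950531, -0.01146933,  0.00997218]), 'gripper_width': 0.08561561382054565} 0.0187
```

View pics/top0.png

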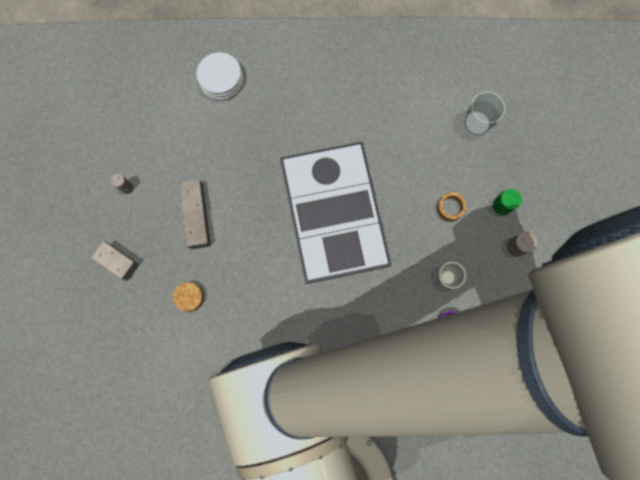

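View pics/side0.png

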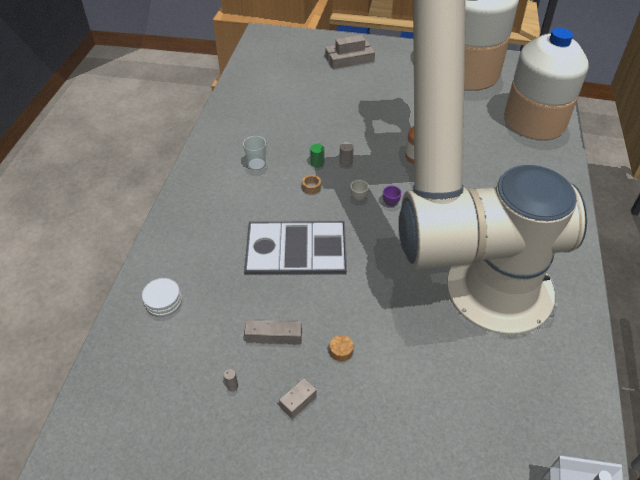

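Top view, what could be meant:
- **Whole bar:** (195,213) is the long one. The half bar is at (115,260).
- **Thick core:** the grey one at (523,242). Green at (508,201) is excluded, and the slim core is at (122,183).
- **Ring:** (452,206) has a hole. The bung at (188,296) is solid.
- **Crucible:** the white one at (452,275). Purple at (449,313) is excluded.

Next I'll measure these and check them in an enlarged crop.

```bash
cat > m.py <<'E'
from h import *
def load(n):
    d=np.load(n+'.npz'); return {k:(d[k] if d[k].shape else float(d[k])) for k in d.files}
def objs(n):
    f=load(n); W=cloud(f); f['W']=W
    m=((W[...,2]>0.018)&(W[...,2]<0.2)&(W[...,0]>0.2)&(W[...,0]<0.95)&(abs(W[...,1])<0.75)).astype(np.uint8)
    c,l,s,ce=cv2.connectedComponentsWithStats(m,connectivity=4)
    for i in range(1,c):
        if s[i,4]<60: continue
        p=W[l==i]; zt=np.percentile(p[:,2],95); t=p[p[:,2]>zt-0.006]
        r=cv2.minAreaRect((t[:,:2]*1000).astype(np.float32)); e=cv2.minEnclosingCircle((t[:,:2]*1000).astype(np.float32))
        print(n,'px',ce[i].round(),'n',s[i,4],'ztop %.4f'%zt,'rect',np.round(r[0],1),np.round(r[1],1),round(r[2],1),'circ',np.round(e[0],1),round(e[1],1))
if __name__=='__main__':
    for n in ('top','side'): objs(n)
    for n in ('top','side'):
        f=load(n); W=cloud(f); g=f['pixels'].min(-1)
        x,y,X,Y=(270,130,400,290) if n=='top' else (235,210,355,285)
        m=np.zeros((480,640),np.uint8); m[y:Y,x:X]=255
        w=((g>150)*m)
        ys,xs=np.where(w>0); p=W[ys,xs]; r=cv2.minAreaRect((p[:,:2]*1000).astype(np.float32))
        print(n,'white',np.round(r[0],1),np.round(r[1],1),r[2], 'z',np.nanmedian(p[:,2]))
        hull=cv2.fillConvexPoly(np.zeros_like(w),cv2.convexHull(np.stack([xs,ys],1).astype(np.int32)),255)
        d=((g<110)&(hull>0)).astype(np.uint8); d=cv2.morphologyEx(d,cv2.MORPH_OPEN,np.ones((5,5),np.uint8))
        c,l,s,ce=cv2.connectedComponentsWithStats(d)
        for i in range(1,c):
            if s[i,4]<100: continue
            p=W[l==i]; r=cv2.minAreaRect((p[:,:2]*1000).astype(np.float32)); print(' hole',ce[i].round(),s[i,4],np.round(r[0],1),np.round(r[1],1),round(r[2],1),'z',np.nanmedian(p[:,2]).round(4), 'mean',p.mean(0).round(4))
    f=load('top'); g=f['pixels']
    a=cv2.resize(g[165:335,425:545],None,fx=3.2,fy=3.2,interpolation=3); b=cv2.resize(g[165:335,85:215],None,fx=3.2,fy=3.2,interpolation=3)
    cv2.imwrite('pics/crop1.png',np.hstack([b,a]))
E
python3 m.py
```

```text
top px [219.  74.] n 1590 ztop 0.0470 rect [822.2 201.7] [91.7 87.8] 41.5 circ [822.2 201.9] 46.5
top px [485. 112.] n 1062 ztop 0.0859 rect [ 723.8 -333.5] [65.7 66.5] 69.6 circ [ 724.8 -333.9] 34.6
top px [121. 183.] n 232 ztop 0.0625 rect [589.7 386.8] [26.8 23.1] 28.9 circ [589.8 387.2] 13.7
top px [194. 213.] n 1465 ztop 0.0433 rect [530.4 242.5] [130.7  40.8] 8.6 circ [530.6 242.8] 66.9
top px [508. 201.] n 499 ztop 0.0631 rect [ 547.1 -374. ] [40.5 39.6] 16.1 circ [ 547.3 -374.8] 21.1
top px [452. 206.] n 327 ztop 0.0308 rect [ 542.4 -266.2] [53.5 54.2] 51.4 circ [ 541.7 -266.5] 28.1
top px [523. 243.] n 518 ztop 0.0631 rect [ 462.  -397.5] [41.4 41.1] 69.5 circ [ 461.3 -397.5] 21.8
top px [114. 261.] n 907 ztop 0.0432 rect [437.9 397. ] [76.4 40.8] 55.5 circ [438.3 396.4] 41.9
top px [452. 274.] n 299 ztop 0.0463 rect [ 402.  -254.7] [49.9 49.6] 24.5 circ [ 402.2 -254.9] 25.9
top px [187. 297.] n 682 ztop 0.0312 rect [367.4 251.6] [54.7 54.5] 47.0 circ [367.1 251.3] 28.3
side px [410. 144.] n 224 ztop 0.1074 rect [ 278.9 -447.1] [13.9 38.1] 8.1 circ [ 273.1 -447.9] 19.0
side 
[... 1022 characters left out ...]
7 ztop 0.0438 rect [435.9 399.1] [76.2 41.6] 55.8 circ [436.8 398.3] 41.5
top white [nan nan] [0. 0.] 0.0 z 0.014204798416663111
 hole [326. 171.] 534 [620.2 -19.2] [36.3 54.8] 41.3 z 0.0045 mean [nan nan nan]
 hole [334. 210.] 1896 [538.7 -33.3] [ 53.4 144.2] 11.0 z 0.0043 mean [nan nan nan]
 hole [343. 251.] 1184 [459.7 -48.6] [68.3 64.9] 20.6 z 0.0044 mean [nan nan nan]
side white [535.  -33.2] [253.7 163.4] 12.981572151184082 z 0.01394353561844286
 hole [295. 247.] 839 [536.7 -37.2] [ 55.8 147.2] 11.1 z 0.0041 mean [nan nan nan]
 hole [328. 246.] 453 [454.2 -53.7] [65.5 61.8] 12.2 z 0.0043 mean [nan nan nan]
 hole [264. 246.] 218 [620.5 -22.2] [51.4 45.9] 16.2 z 0.0033 mean [nan nan nan]
```

View pics/crop1.png

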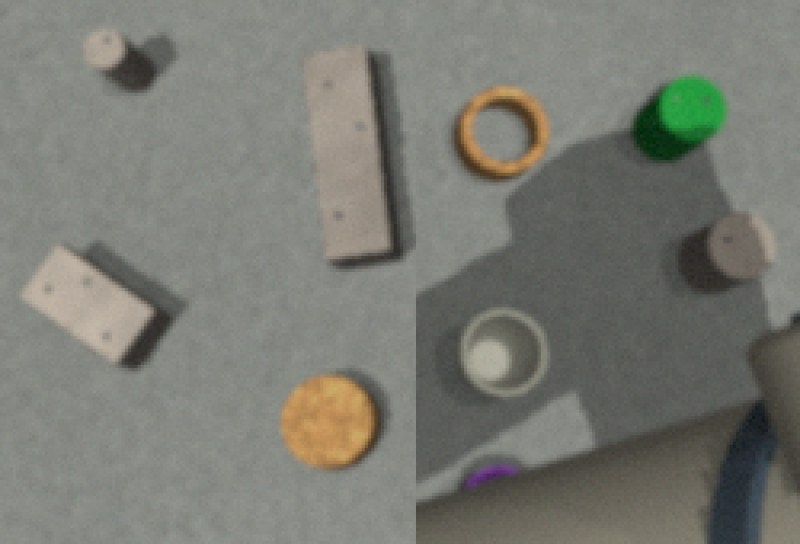

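The crop confirms all four: whole bar at crop (345,155), ring with open hole (503,130), white crucible (503,352), and thick grey core (740,245). Next I'll refine the tray pose by casting rays onto the insert-top plane.

```bash
cat > tray.py <<'E'
from m import *
for n,(x,y,X,Y) in (('top',(270,130,400,290)),('side',(235,210,355,285))):
    f=load(n); K=np.array([[f['fx'],0,f['cx']],[0,f['fy'],f['cy']],[0,0,1]]); T=f['extrinsics']
    def ray(px,z):
        p=cv2.undistortPoints(px.reshape(-1,1,2).astype(float),K,f['distortion']).reshape(-1,2)
        d=np.c_[p,np.ones(len(p))]@T[:3,:3].T; return (T[:3,3]+d*((z-T[2,3])/d[:,2:]))[:,:2]*1000
    g=f['pixels'].min(-1); m=np.zeros((480,640),np.uint8); m[y:Y,x:X]=255
    w=((g>150)*m).astype(np.uint8)
    w=cv2.morphologyEx(w,cv2.MORPH_CLOSE,np.ones((3,3),np.uint8))
    c,l,s,ce=cv2.connectedComponentsWithStats(w); w=(np.isin(l,[i for i in range(1,c) if s[i,4]>200])*255).astype(np.uint8)
    ys,xs=np.where(w>0); print(n,cv2.minAreaRect(ray(np.c_[xs,ys],.014).astype(np.float32)))
E
python3 tray.py
```

```text
top ((537.2294311523438, -32.873435974121094), (250.00692749023438, 159.88661193847656), 11.246740341186523)
side ((534.7848510742188, -31.387847900390625), (249.72862243652344, 159.19725036621094), 10.925969123840332)
```

Call:
step_arm(steps="0 0 -3 1.65 4.7 0 1;0 0 -3 1.65 4.7 0 1;0 0 -3 1.65 4.7 0 1;0 0 -3 1.65 4.7 0 1;0 0 -3 1.65 4.7 0 1")

```text
time_s: 0.72
tool_pos: [0.326, -0.3391, 0.2311]
eef_rot: [-3.141, 0.0, 0.136]
ft_force: [0.9, -0.3, -0.1]
gripper_width: 0.0851
```

Call:
step_arm(steps="0 0 0 1.7 4.9 0 1;0 0 0 1.7 4.9 0 1;0 0 0 1.7 4.9 0 1;0 0 0 1.7 4.9 0 1;0 0 0 1.7 4.9 0 1")

```text
time_s: 1.35
tool_pos: [0.411, -0.0941, 0.2313]
eef_rot: [3.142, -0.0, 0.138]
ft_force: [-0.3, -0.8, 0.1]
gripper_width: 0.0857
```

Call:
step_arm(steps="0 0 0 1.7 4.9 0 1;0 0 0 1.7 4.9 0 1;0 0 0 1.7 4.9 0 1;0 0 0 1.7 4.9 0 1;0 0 0 1.7 4.9 0 1")

```text
time_s: 1.98
tool_pos: [0.496, 0.1511, 0.2311]
eef_rot: [3.141, 0.0, 0.138]
ft_force: [0.2, -1.1, 0.1]
gripper_width: 0.0852
```

Call:
step_arm(steps="0 0 0 1.65 4.65 0 1;0 0 0.4 1.65 4.65 0 1;0 0 0 0 0 -5 1;0 0 0 0 0 -5 1;0 0 0 0 0 -4 1")

```text
time_s: 2.6
tool_pos: [0.528, 0.2422, 0.0892]
eef_rot: [3.141, 0.001, 0.145]
ft_force: [-0.4, 0.1, 0.0]
gripper_width: 0.0856
```

```bash
python3 - <<'E'
from h import *
f=grab('top');g=f['pixels'];a=cv2.resize(g[130:290,110:290],(540,480),interpolation=3)
f=grab('side');g=f['pixels'];b=cv2.resize(g[230:390,200:300],(300,480),interpolation=3)
cv2.imwrite('pics/g1.png',np.hstack([a,b])[:,:800]);print(status.read_state()['joints'])
E
```

```text
[3.27059853e-01 6.06681508e-01 1.60369445e+00 1.45369383e-06
 9.38321397e-01 1.75279326e+00]
```

View pics/g1.png

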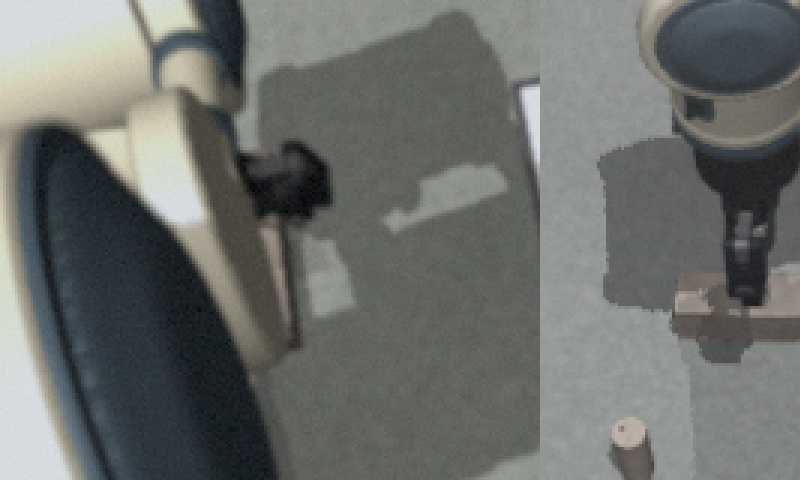

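The gripper is over the bar (crop (745,290), bar from 675 on), so I'll lower and close.

Call:
step_arm(steps="0 0 0 0 0.1 -3.2 1;0 0 0 0 0.1 -2 1;0 0 0 0 0 -2 1;0 0 0 0 0 0 1;0 0 0 0 0 0 -1")

```text
time_s: 3.32
tool_pos: [0.5296, 0.2445, 0.0208]
eef_rot: [-3.141, -0.002, 0.145]
ft_force: [0.3, -0.5, -0.1]
gripper_width: 0.0699
```

Call:
step_arm(steps="0 0 0 0 0 0 -1;0 0 0 0 0 0 -1;0 0 0 0 0 0 -1;0 0 0 0 0 0 -1;0 0 0 0 0 0 -1")

```text
time_s: 3.95
tool_pos: [0.5293, 0.2445, 0.0204]
eef_rot: [-3.141, -0.001, 0.145]
ft_force: [-2.1, -1.2, 13.4]
gripper_width: 0.0386
```

Call:
step_arm(steps="0 0 0 0 0 0 -1;0 0 0 0 0 2 -1;0 0 0 0 0 4 -1;0 0 0 0 0 4 -1;0 0 0 0 0 4 -1")

```text
time_s: 4.58
tool_pos: [0.5283, 0.2441, 0.1606]
eef_rot: [3.142, 0.001, 0.145]
ft_force: [-0.0, 0.5, -5.2]
gripper_width: 0.0387
```

Call:
step_arm(steps="0 0 9.3 0.1 -2.7 0 -1;0 0 9.3 0.1 -2.7 0 -1;0 0 9.3 0.1 -2.7 0 -1;0 0 9.3 0.1 -2.7 0 -1;0 0 9.3 0.1 -2.7 0 -1")

```text
time_s: 5.2
tool_pos: [0.5334, 0.1084, 0.1594]
eef_rot: [-3.141, 0.0, 0.962]
ft_force: [0.5, 0.5, -5.4]
gripper_width: 0.039
```

Call:
step_arm(steps="0 0 9.3 0.1 -2.8 0 -1;0 0 9.3 0.1 -2.8 0 -1;0 0 9.2 0 -2.8 0 -1;0 0 9.2 0 -2.8 0 -1;0 0 9.2 0 -2.8 0 -1")

```text
time_s: 5.82
tool_pos: [0.5354, -0.0316, 0.1594]
eef_rot: [-3.141, -0.0, 1.768]
ft_force: [0.2, -0.1, -4.7]
gripper_width: 0.0389
```

Call:
step_arm(steps="0 0 0 0 0 -2 -1;0 0 0 0 0 0 -1")

```text
time_s: 6.08
tool_pos: [0.5346, -0.0308, 0.1385]
eef_rot: [-3.139, -0.001, 1.762]
ft_force: [-1.0, 0.3, -4.3]
gripper_width: 0.0387
```

```bash
python3 - <<'E'
from h import *
f=grab('top');g=f['pixels'];a=cv2.resize(g[130:290,240:430],(475,400),interpolation=3)
f=grab('side');g=f['pixels'];b=cv2.resize(g[180:300,230:360],(325,300),interpolation=3)
b=np.vstack([b,np.zeros((100,325,3),np.uint8)])
cv2.imwrite('pics/g2.png',np.hstack([a,b]));print(status.read_state())
E
```

```text
{'time_s': 6.175, 'joints': array([-1.68195258e-01,  4.83397302e-01,  1.67060047e+00,  5.07421752e-05,
        9.88027810e-01, -3.60197394e-01]), 'qd': array([ 0.00610853, -0.00955259, -0.00781601,  0.00026198, -0.00250413,
       -0.00013461]), 'tau': array([-6.56625666e-01, -7.88752985e+01, -2.94449794e+01, -2.41882866e-02,
       -3.75976588e-02, -1.52848684e-02]), 'tool_pos': array([ 0.53562994, -0.03048219,  0.139619  ]), 'eef_rot': array([-3.14120244e+00, -1.92225204e-04,  1.76277049e+00]), 'ft_force': array([ 0.99440037, -0.16708507, -3.77540033]), 'wrist_torque': array([ 0.01035759, -0.06183933,  0.01816914]), 'gripper_width': 0.03896015435881023}
```

View pics/g2.png

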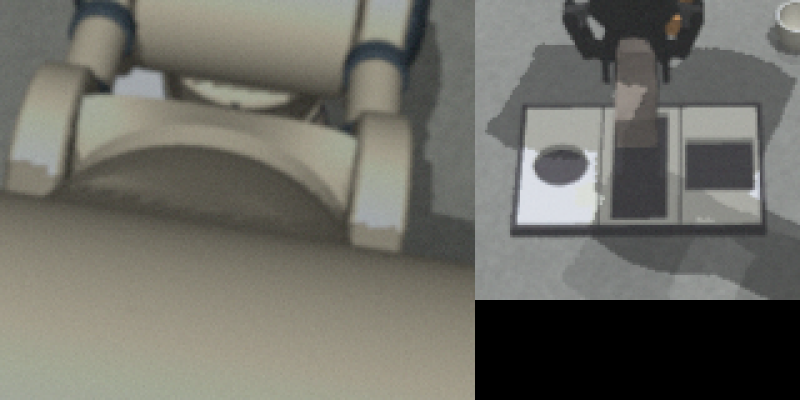

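The side view shows the bar aligned with the long bay (crop (640,160)), so I'll lower it.

Call:
step_arm(steps="0 0 0 0 -0.1 -4 -1;0 0 0 0 0 -3 -1;0 0 0 0 0 -2 -1;0 0 0 0 0 -1 -1;0 0 0 0 0 0 -1")

```text
time_s: 6.8
tool_pos: [0.5359, -0.0315, 0.0395]
eef_rot: [-3.141, -0.0, 1.763]
ft_force: [0.2, 0.1, -4.7]
gripper_width: 0.0384
```

Call:
step_arm(steps="0 0 0 0 0 -0.7 -1;0 0 0 0 0 -0.4 -1;0 0 0 0 0 0 -1;0 0 0 0 0 0 -1")

```text
time_s: 7.3
tool_pos: [0.5359, -0.0317, 0.0284]
eef_rot: [3.141, 0.0, 1.763]
ft_force: [0.2, 0.6, -4.5]
gripper_width: 0.0388
```

Call:
step_arm(steps="0 0 0 0 0 -0.2 -1;0 0 0 0 0 -0.15 -1;0 0 0 0 0 0 -1;0 0 0 0 0 0 -1")

```text
time_s: 7.8
tool_pos: [0.5358, -0.0317, 0.0248]
eef_rot: [-3.142, 0.0, 1.763]
ft_force: [0.2, 0.0, -4.2]
gripper_width: 0.0384
```

Call:
step_arm(steps="0 0 0 0 0 -0.1 -1;0 0 0 0 0 0 -1;0 0 0 0 0 0 0;0 0 0 0 0 0 0.5;0 0 0 0 0 0 1")

```text
time_s: 8.43
tool_pos: [0.5358, -0.0317, 0.0238]
eef_rot: [3.142, 0.0, 1.763]
ft_force: [-0.1, -0.3, 0.5]
gripper_width: 0.0767
```

Call:
step_arm(steps="0 0 0 0 0 0 1;0 0 0 0 0 0 1;0 0 0 0 0 0 1;0 0 0 0 0 0 1;0 0 0 0 0 0 1")

```text
time_s: 9.05
tool_pos: [0.5358, -0.0317, 0.0238]
eef_rot: [3.142, -0.0, 1.763]
ft_force: [-0.4, -0.2, -0.0]
gripper_width: 0.0852
```

Call:
step_arm(steps="0 0 0 0 0 2 1;0 0 0 0 0 4 1;0 0 0 0 0 5 1;0 0 0 0 0 5 1;0 0 0 0 0 2 1")

```text
time_s: 9.68
tool_pos: [0.5367, -0.0318, 0.2067]
eef_rot: [3.138, 0.001, 1.763]
ft_force: [0.4, 0.4, -0.5]
gripper_width: 0.0854
```

Call:
step_arm(steps="0 0 -9 -0.8 -3.6 0 1;0 0 -9 -0.8 -3.6 0 1;0 0 -9 -0.8 -3.6 0 1;0 0 -9 -0.8 -3.6 0 1;0 0 -9 -0.8 -3.6 0 1")

```text
time_s: 10.3
tool_pos: [0.4953, -0.2128, 0.2038]
eef_rot: [3.142, -0.0, 0.972]
ft_force: [0.9, 0.4, 0.4]
gripper_width: 0.0856
```

Call:
step_arm(steps="0 0 -9 -0.7 -3.7 0 1;0 0 -9 -0.7 -3.7 0 1;0 0 -9 -0.7 -3.7 0 1;0 0 -9 -0.7 -3.7 0 1;0 0 -9 -0.7 -3.7 0 1")

```text
time_s: 10.92
tool_pos: [0.4603, -0.3978, 0.2037]
eef_rot: [-3.141, 0.0, 0.187]
ft_force: [0.2, 0.4, -0.2]
gripper_width: 0.0853
```

Call:
step_arm(steps="0 0 0 0 0 -4 1;0 0 0 0 0 -3 1;0 0 0 0 0 0 1")

```text
time_s: 11.3
tool_pos: [0.4597, -0.3957, 0.132]
eef_rot: [-3.138, 0.002, 0.192]
ft_force: [-0.6, 0.6, -0.2]
gripper_width: 0.0854
```

```bash
python3 - <<'E'
from h import *
f=grab('top');g=f['pixels'];a=cv2.resize(g[130:330,270:570],(450,300),interpolation=3)
f=grab('side');g=f['pixels'];b=cv2.resize(g[120:280,230:420],(356,300),interpolation=3)
cv2.imwrite('pics/g3.png',np.hstack([a,b])[:,:800])
from m import *
objs('top');objs('side');print(status.read_state()['tool_pos'])
E
```

```text
top px [219.  74.] n 1591 ztop 0.0471 rect [822.4 201.9] [91.  87.9] 44.0 circ [822.5 202.2] 46.5
top px [121. 183.] n 233 ztop 0.0623 rect [590.1 387.3] [24.6 23. ] 36.9 circ [589.9 388.4] 13.4
top px [316. 213.] n 681 ztop 0.0474 rect [529.9  -0.8] [40.2 67.4] 11.1 circ [528.8  -0.8] 37.8
top px [114. 260.] n 907 ztop 0.0432 rect [438.1 397.2] [76.5 41. ] 55.5 circ [438.2 396.9] 41.3
top px [188. 297.] n 687 ztop 0.0310 rect [367.5 251.4] [55.2 53.5] 61.3 circ [367.2 251.6] 28.5
top px [444. 330.] n 102 ztop 0.0469 rect [ 296.5 -239.1] [46.3 18.3] 49.2 circ [ 303.4 -245.1] 23.1
side px [349. 129.] n 78 ztop 0.1989 rect [ 447.  -325.2] [19.2  4.6] 12.7 circ [ 446.9 -324.5] 9.6
side px [255. 150.] n 594 ztop 0.0854 rect [ 721.9 -331.7] [66.3 71.1] 32.8 circ [ 719.1 -331.2] 39.7
side px [346. 151.] n 244 ztop 0.0644 rect [ 458.7 -395.6] [41. 41.] 20.9 circ [ 459.6 -392.4] 24.0
side px [317. 153.] n 242 ztop 0.0637 rect [ 543.5 -370.6] [43.2 43.3] 66.7 circ [ 544.9 -367.7] 25.8
side px [311. 182.] n 169 ztop 0.0319 rect [ 538.7 -261.4] [57.9 55.1] 57.2 circ [ 538.  -261.4] 31.6
side px [359. 189.] n 247 ztop 0.0450 rect [ 399.2 -253.9] [54.1 52.7] 63.3 circ [ 396.8 -251.9] 30.3
side px [391. 195.] n 242 ztop 0.0463 rect [ 307.7 -245.5] [47.3 50.9] 31.4 circ [ 307.1 -245.3] 28.7
side px [296. 242.] n 684 ztop 0.0482 rect [533.5 -28.5] [ 39.  133.7] 11.8 circ [533.  -28.8] 69.3
side px [161. 295.] n 1068 ztop 0.0479 rect [818.5 203.2] [87.5 92.6] 87.8 circ [818.9 202.4] 47.2
side px [341. 346.] n 429 ztop 0.0337 rect [364.5 255.6] [52.8 52.4] 8.6 circ [364.7 254.2] 28.4
side px [230. 378.] n 205 ztop 0.0639 rect [588.7 390. ] [25.3 22.8] 49.1 circ [588.7 390.7] 13.2
side px [298. 397.] n 752 ztop 0.0437 rect [436.  399.3] [76.9 41.5] 55.3 circ [436.1 399.4] 41.3
[ 0.46106747 -0.39690169  0.1346072 ]
```

View pics/g3.png

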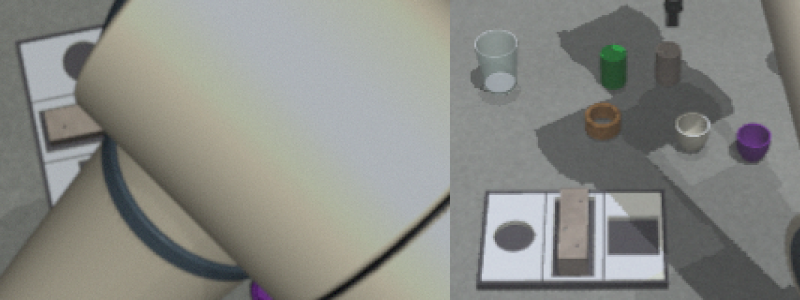

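The bar lies in the long bay: side view crop (573,232), top at z = 0.048 as expected. Now the core, with the gripper above it.

Call:
step_arm(steps="0 0 0 0 0.1 -4 1;0 0 0 0 0 -4 1;0 0 0 0 0 -2.4 1;0 0 0 0 0 -0.8 1;0 0 0 0 0 0 1")

```text
time_s: 12.02
tool_pos: [0.4613, -0.3962, 0.0228]
eef_rot: [3.141, -0.001, 0.192]
ft_force: [-1.0, -0.2, 0.4]
gripper_width: 0.0853
```

Call:
step_arm(steps="0 0 0 0 0 0 -1;0 0 0 0 0 0 -1;0 0 0 0 0 0 -1;0 0 0 0 0 0 -1;0 0 0 0 0 0 -1")

```text
time_s: 12.65
tool_pos: [0.4612, -0.3961, 0.0228]
eef_rot: [3.14, -0.001, 0.192]
ft_force: [-1.4, 0.4, 11.6]
gripper_width: 0.0408
```

Call:
step_arm(steps="0 0 0 0 0 0 -1;0 0 0 0 0 0 -1;0 0 0 0 0 1 -1;0 0 0 0 0 4 -1;0 0 0 0 0 4 -1")

```text
time_s: 13.28
tool_pos: [0.4605, -0.3954, 0.1131]
eef_rot: [-3.141, 0.0, 0.192]
ft_force: [1.6, -0.1, -2.5]
gripper_width: 0.0404
```

Call:
step_arm(steps="0 0 0 0 0 4 -1;0 0 0 1.7 4.2 0 -1;0 0 0 1.7 4.2 0 -1;0 0 0 1.7 4.2 0 -1;0 0 0 1.7 4.2 0 -1")

```text
time_s: 13.9
tool_pos: [0.5291, -0.2263, 0.1524]
eef_rot: [3.141, -0.0, 0.192]
ft_force: [0.8, -0.1, -0.4]
gripper_width: 0.0408
```

Call:
step_arm(steps="0 0 0 1.8 4.2 0 -1;0 0 0 1.8 4.2 0 -1;0 0 0 1.8 4.3 0 -1;0 0 0 1.8 4.3 0 -1;0 0 0 1.5 4.1 0 -1")

```text
time_s: 14.52
tool_pos: [0.6162, -0.0151, 0.1523]
eef_rot: [3.142, -0.0, 0.192]
ft_force: [-0.1, -0.2, -0.8]
gripper_width: 0.0408
```

Call:
step_arm(steps="0 0 0 0 0 0 -1;0 0 0 0 0 0 -1")

```text
time_s: 14.78
tool_pos: [0.6155, -0.0169, 0.152]
eef_rot: [3.141, 0.0, 0.193]
ft_force: [-0.7, -0.8, -0.9]
gripper_width: 0.0409
```

Call:
step_arm(steps="0 0 0 0.2 0 -3 -1;0 0 0 0.1 0.1 -4 -1;0 0 0 0 0 -3 -1;0 0 0 0 0 -1 -1;0 0 0 0 0 0 -1")

```text
time_s: 15.4
tool_pos: [0.6186, -0.0164, 0.042]
eef_rot: [-3.141, 0.0, 0.191]
ft_force: [1.2, 0.4, -1.4]
gripper_width: 0.0406
```

```bash
python3 - <<'E'
from h import *
print(status.read_state()['tool_pos'])
f=grab('side');g=f['pixels'];b=cv2.resize(g[200:290,230:360],(650,450),interpolation=3)
cv2.imwrite('pics/g4.png',b)
E
```

```text
[ 0.61864835 -0.01640166  0.04196646]
```

View pics/g4.png

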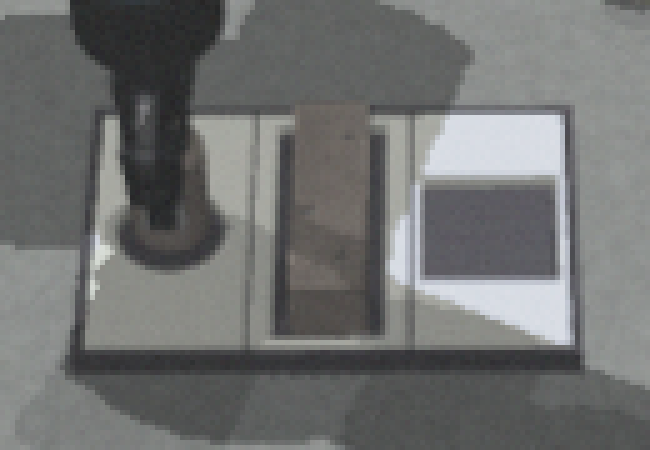

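The core is centred over the round hole at (172,235), so I'll lower and release.

Call:
step_arm(steps="0 0 0 0 0 -0.7 -1;0 0 0 0 0 -0.5 -1;0 0 0 0 0 -0.2 -1;0 0 0 0 0 -0.1 -1;0 0 0 0 0 0 -1")

```text
time_s: 16.08
tool_pos: [0.6188, -0.0157, 0.0269]
eef_rot: [3.142, -0.0, 0.192]
ft_force: [-0.2, -0.6, -0.3]
gripper_width: 0.0407
```

Call:
step_arm(steps="0 0 0 0 0 0 -0.2;0 0 0 0 0 0 0.2;0 0 0 0 0 0 0.6;0 0 0 0 0 0 1;0 0 0 0 0 0 1")

```text
time_s: 16.7
tool_pos: [0.6188, -0.0157, 0.0268]
eef_rot: [3.142, -0.0, 0.192]
ft_force: [-0.2, 0.3, 0.3]
gripper_width: 0.0854
```

Call:
step_arm(steps="0 0 0 0 0 0 1;0 0 0 0 0 0 1;0 0 0 0 0 2 1;0 0 0 0 0 4 1;0 0 0 0 0 5 1")

```text
time_s: 17.32
tool_pos: [0.6181, -0.0157, 0.1372]
eef_rot: [-3.141, 0.002, 0.192]
ft_force: [-0.1, 0.3, 0.3]
gripper_width: 0.0855
```

Call:
step_arm(steps="0 0 0 -1.3 -4.1 1 1;0 0 0 -1.3 -4.1 1 1;0 0 0 -1.3 -4.1 0 1;0 0 0 -1.3 -4.1 0 1;0 0 0 -1.3 -4.1 0 1")

```text
time_s: 17.95
tool_pos: [0.5532, -0.222, 0.1569]
eef_rot: [3.142, -0.0, 0.192]
ft_force: [0.8, -0.5, 0.0]
gripper_width: 0.0855
```

Call:
step_arm(steps="0 0 0 -1.3 -4.3 0 1;0 0 0 0 0 -3 1;0 0 0 0 0 -4 1;0 0 0 0 0 0 1;0 0 0 0 0 0 1")

```text
time_s: 18.58
tool_pos: [0.5413, -0.2639, 0.088]
eef_rot: [3.141, -0.001, 0.192]
ft_force: [0.5, 0.3, 0.4]
gripper_width: 0.0856
```

```bash
python3 - <<'E'
from h import *
print(status.read_state()['tool_pos'])
f=grab('top');g=f['pixels'];a=cv2.resize(g[130:290,270:490],(440,320),interpolation=3)
f=grab('side');g=f['pixels'];b=cv2.resize(g[160:280,230:365],(360,320),interpolation=3)
cv2.imwrite('pics/g5.png',np.hstack([a,b]))
from m import *
objs('side')
E
```

```text
[ 0.54133797 -0.26389185  0.08796827]
side px [255. 150.] n 600 ztop 0.0858 rect [ 722.7 -330.1] [66.8 69.3] 2.9 circ [ 719.9 -333.4] 38.5
side px [313. 164.] n 613 ztop 0.1955 rect [ 533.1 -221.2] [34.8 59.8] 6.9 circ [ 532.3 -222.5] 32.8
side px [359. 189.] n 253 ztop 0.0469 rect [ 398.7 -251.3] [52.6 51.3] 79.3 circ [ 398.5 -251.9] 28.8
side px [392. 194.] n 237 ztop 0.0470 rect [ 306.3 -245.3] [48.1 53.9] 15.0 circ [ 306.3 -246.7] 28.6
side px [296. 242.] n 679 ztop 0.0481 rect [533.3 -27.4] [ 39.1 130.8] 11.8 circ [533.  -27.6] 67.0
side px [263. 239.] n 333 ztop 0.0666 rect [615.5 -12.3] [39.6 43.2] 30.3 circ [615.2 -11.7] 22.7
side px [161. 295.] n 1070 ztop 0.0478 rect [820.  204.3] [86.3 91.7] 87.5 circ [819.7 201.9] 46.9
side px [342. 346.] n 432 ztop 0.0330 rect [363.6 254.6] [53.8 51.9] 31.2 circ [364.  255.8] 28.9
side px [230. 378.] n 211 ztop 0.0640 rect [588.6 390.2] [23.  24.7] 25.3 circ [588.6 391.2] 13.4
side px [298. 396.] n 753 ztop 0.0435 rect [435.7 399.2] [75.2 42. ] 57.6 circ [435.9 399.6] 41.3
```

View pics/g5.png

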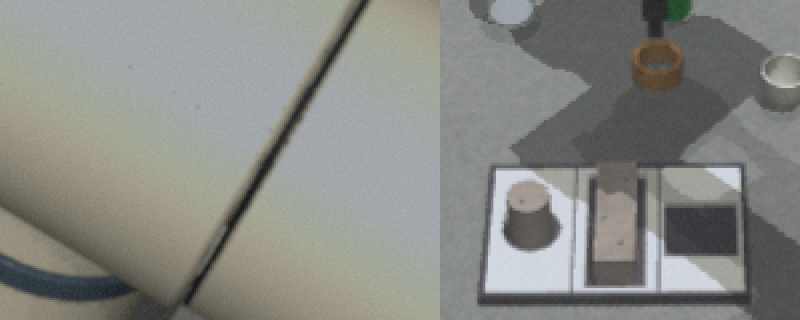

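The core stands in the round bay at (528,215), with its top at 0.066. The ring is below the gripper at (657,65).

Call:
step_arm(steps="0 0 0 0 0 -4 1;0 0 0 0 0 -2.5 1;0 0 0 0 0 -1 1;0 0 0 0 0 -0.4 1;0 0 0 0 0 0 1")

```text
time_s: 19.3
tool_pos: [0.5413, -0.264, 0.0086]
eef_rot: [3.141, -0.001, 0.192]
ft_force: [0.6, 0.1, 0.1]
gripper_width: 0.0855
```

Call:
step_arm(steps="0 0 0 0 0 0 -1;0 0 0 0 0 0 -1;0 0 0 0 0 0 -1;0 0 0 0 0 0 -1;0 0 0 0 0 0 -1")

```text
time_s: 19.92
tool_pos: [0.5412, -0.264, 0.0089]
eef_rot: [3.141, -0.001, 0.192]
ft_force: [-2.5, 1.6, 13.3]
gripper_width: 0.0535
```

Call:
step_arm(steps="0 0 0 0 0 0 -1;0 0 0 0 0 1 -1;0 0 0 0 0 4 -1;0 0 0 0 0 4 -1;0 0 0 0 0 0 -1")

```text
time_s: 20.55
tool_pos: [0.5424, -0.2646, 0.1012]
eef_rot: [3.138, -0.004, 0.192]
ft_force: [-0.4, -0.0, -1.6]
gripper_width: 0.0533
```

```bash
python3 - <<'E'
from h import *
print(status.read_state()['tool_pos'])
f=grab('side');g=f['pixels'];b=cv2.resize(g[110:220,250:400],(600,440),interpolation=3)
cv2.imwrite('pics/g6.png',b)
E
```

```text
[ 0.54238973 -0.26464777  0.10122075]
```

View pics/g6.png

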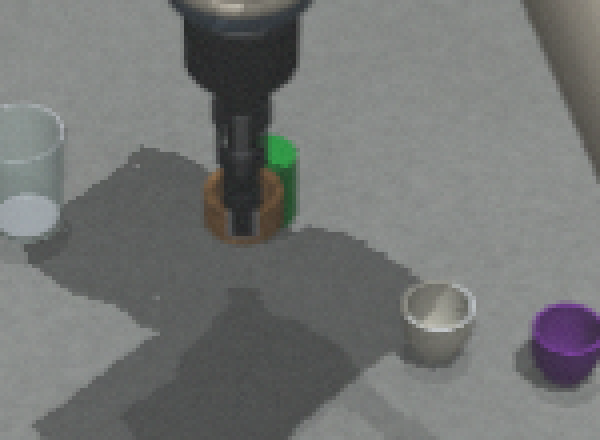

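The ring is held level at (243,205). Moving it to the square bay.

Call:
step_arm(steps="0 0 0 -1.8 4.3 1 -1;0 0 0 -1.8 4.3 0 -1;0 0 0 -1.8 4.3 0 -1;0 0 0 -1.8 4.3 0 -1;0 0 0 -1.7 4.4 0 -1")

```text
time_s: 21.22
tool_pos: [0.4505, -0.0464, 0.1071]
eef_rot: [-3.141, 0.001, 0.192]
ft_force: [0.1, 0.5, -0.3]
gripper_width: 0.053
```

Call:
step_arm(steps="0 0 0 0 0 -3 -1;0 0 0 0 0 -3 -1;0 0 0 0 0 0 -1")

```text
time_s: 21.6
tool_pos: [0.4501, -0.0473, 0.0461]
eef_rot: [-3.14, 0.004, 0.192]
ft_force: [0.1, 0.3, -0.5]
gripper_width: 0.0535
```

```bash
python3 - <<'E'
from h import *
print(status.read_state()['tool_pos'])
f=grab('side');g=f['pixels'];b=cv2.resize(g[190:290,230:370],(630,450),interpolation=3)
cv2.imwrite('pics/g7.png',b)
E
```

```text
[ 0.4501379  -0.04726277  0.04608189]
```

View pics/g7.png

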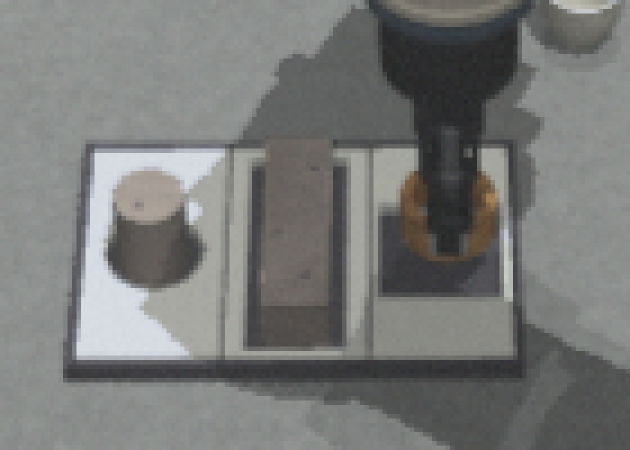

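The ring is slightly right of the hole centre (447 against 440), so I'll shift +3 mm in x and lower.

Call:
step_arm(steps="0 0 0 0.3 -0.1 -1 -1;0 0 0 0 0 -1 -1;0 0 0 0 0 -0.7 -1;0 0 0 0 0 -0.3 -1;0 0 0 0 0 0 -1")

```text
time_s: 22.28
tool_pos: [0.4546, -0.0487, 0.0176]
eef_rot: [-3.141, 0.0, 0.192]
ft_force: [-0.5, -0.9, -0.3]
gripper_width: 0.0531
```

Call:
step_arm(steps="0 0 0 0 0 0 -1;0 0 0 0 0 0 -1")

```text
time_s: 22.52
tool_pos: [0.4549, -0.0487, 0.018]
eef_rot: [3.141, -0.0, 0.192]
ft_force: [0.1, 0.2, -0.2]
gripper_width: 0.0532
```

Call:
step_arm(steps="0 0 0 0 0 -0.3 -1;0 0 0 0 0 -0.1 -1;0 0 0 0 0 0 -1;0 0 0 0 0 0 -1")

```text
time_s: 23.02
tool_pos: [0.4548, -0.0487, 0.0138]
eef_rot: [-3.142, 0.0, 0.192]
ft_force: [0.1, -0.3, -0.4]
gripper_width: 0.0531
```

Call:
step_arm(steps="0 0 0 0 0 0 0.2;0 0 0 0 0 0 0.4;0 0 0 0 0 0 0.7;0 0 0 0 0 0 1;0 0 0 0 0 0 1")

```text
time_s: 23.65
tool_pos: [0.4548, -0.0487, 0.0138]
eef_rot: [3.142, -0.0, 0.192]
ft_force: [-1.1, -0.3, -0.3]
gripper_width: 0.0856
```

Call:
step_arm(steps="0 0 0 0 0 0 1;0 0 0 0 0 2 1;0 0 0 0 0 4 1;0 0 0 0 0 5 1;0 0 0 0 0 2 1")

```text
time_s: 24.28
tool_pos: [0.4555, -0.0489, 0.1462]
eef_rot: [3.14, -0.003, 0.192]
ft_force: [0.0, -0.2, -0.2]
gripper_width: 0.0856
```

Call:
step_arm(steps="0 0 0 -1.1 -4.1 0 1;0 0 0 -1.1 -4.1 0 1;0 0 0 -1.1 -4.1 0 1;0 0 0 -1.1 -4.1 0 1;0 0 0 -1.1 -4.1 0 1")

```text
time_s: 24.9
tool_pos: [0.3992, -0.255, 0.1438]
eef_rot: [-3.142, -0.0, 0.192]
ft_force: [0.2, 0.1, 0.0]
gripper_width: 0.0854
```

Call:
step_arm(steps="0 0 0 0 0 -3 1;0 0 0 0 0 0 1;0 0 0 0 0 0 1")

```text
time_s: 25.28
tool_pos: [0.3999, -0.2534, 0.1143]
eef_rot: [-3.141, 0.0, 0.193]
ft_force: [0.5, -0.1, 0.3]
gripper_width: 0.0859
```

```bash
python3 - <<'E'
from h import *
print(status.read_state()['tool_pos'])
f=grab('top');g=f['pixels'];a=cv2.resize(g[130:290,270:480],(420,320),interpolation=3)
f=grab('side');g=f['pixels'];b=cv2.resize(g[160:280,240:405],(440,320),interpolation=3)
cv2.imwrite('pics/g8.png',np.hstack([a,b])[:,:800])
from m import *
objs('side'); objs('top')
E
```

```text
[ 0.39989961 -0.25335773  0.11431519]
side px [410. 148.] n 184 ztop 0.0955 rect [ 281.4 -445.9] [ 6.3 42.1] 16.3 circ [ 279.4 -446.5] 21.1
side px [255. 150.] n 595 ztop 0.0861 rect [ 722.7 -331.6] [64.3 76.4] 15.1 circ [ 721.  -331.2] 39.3
side px [317. 153.] n 243 ztop 0.0635 rect [ 542.5 -369.5] [41.5 38.6] 77.7 circ [ 543.7 -369.8] 23.3
side px [362. 167.] n 155 ztop 0.1973 rect [ 396.8 -198.5] [20.9 53. ] 35.9 circ [ 391.  -202.7] 26.6
side px [359. 189.] n 251 ztop 0.0462 rect [ 399.5 -250.6] [53.7 49.8] 79.0 circ [ 399.9 -251. ] 28.0
side px [391. 194.] n 241 ztop 0.0460 rect [ 306.9 -246.7] [47.8 51.3] 0.0 circ [ 306.1 -245.5] 27.4
side px [296. 242.] n 679 ztop 0.0480 rect [533.2 -27.6] [ 38.8 133.7] 11.9 circ [528.7 -28. ] 67.9
side px [263. 239.] n 339 ztop 0.0673 rect [616.  -11.9] [39.5 43.2] 23.2 circ [618.3 -10.6] 23.5
side px [328. 243.] n 233 ztop 0.0349 rect [450.5 -44.9] [52.4 57.2] 10.9 circ [452.4 -44.9] 29.2
side px [161. 295.] n 1069 ztop 0.0480 rect [820.2 203.1] [87.8 92.3] 76.8 circ [819.2 203. ] 47.3
side px [342. 346.] n 437 ztop 0.0330 rect [364.6 254.9] [52.9 53.1] 8.9 circ [363.8 254.9] 28.2
side px [230. 378.] n 209 ztop 0.0639 rect [589.1 389.8] [22.4 24.2] 19.6 circ [589.6 391.2] 13.7
side px [298. 396.] n 750 ztop 0.0437 rect [435.3 399.8] [76.9 42.7] 55.6 circ [435.9 399.4] 42.0
top px [219.  74.] n 1599 ztop 0.0469 rect [822.5 202.1] [91.4 88.2] 53.8 circ [822.2 201.4] 46.5
top px [485. 112.] n 1066 ztop 0.0857 rect [ 724.5 -333.5] [66.2 67. ] 75.0 circ [ 725.2 -333.4] 34.9
top px [121. 183.] n 229 ztop 0.0627 rect [589.8 387.2] [23.3 25.2] 79.7 circ [590.2 387. ] 13.5
top px [114. 260.] n 904 ztop 0.0433 rect [437.8 396.9] [77.1 40.7] 55.2 circ [438.  396.6] 41.8
top px [184. 301.] n 361 ztop 0.0310 rect [356.9 259.5] [56.6 28.5] 51.5 circ [365.3 252.9] 28.3
```

View pics/g8.png

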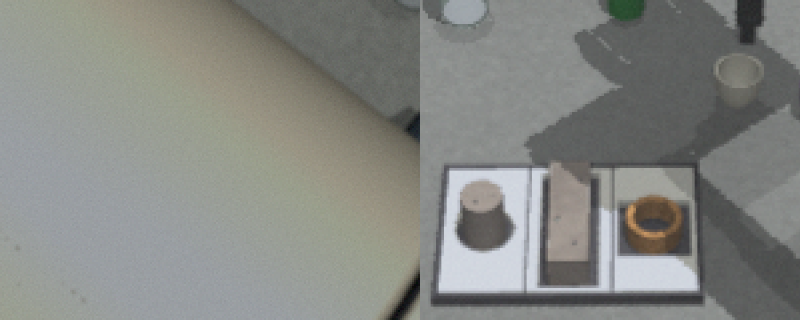

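The ring is flat in the square bay at (655,222), top 0.035. The white crucible is below the gripper at (738,80), and I'm gripping it now.

Call:
step_arm(steps="0 0 0 0.2 -0.15 -3 1;0 0 0 0 0 -3 1;0 0 0 0 0 -2.5 1;0 0 0 0 0 -1.3 1;0 0 0 0 0 0 1")

```text
time_s: 26.0
tool_pos: [0.4018, -0.255, 0.0158]
eef_rot: [-3.141, 0.0, 0.192]
ft_force: [0.1, -0.6, -0.1]
gripper_width: 0.0857
```

Call:
step_arm(steps="0 0 0 0 0 0 1;0 0 0 0 0 0 0.4;0 0 0 0 0 0 0;0 0 0 0 0 0 -1;0 0 0 0 0 0 -1")

```text
time_s: 26.62
tool_pos: [0.4021, -0.2554, 0.0166]
eef_rot: [3.141, -0.001, 0.192]
ft_force: [-0.9, 2.5, 17.6]
gripper_width: 0.0496
```

Call:
step_arm(steps="0 0 0 0 0 0 -1;0 0 0 0 0 0 -1;0 0 0 0 0 0.5 -1;0 0 0 0 0 2 -1;0 0 0 0 0 3 -1")

```text
time_s: 27.25
tool_pos: [0.4013, -0.2549, 0.0711]
eef_rot: [-3.14, 0.001, 0.192]
ft_force: [-0.0, 0.4, 0.1]
gripper_width: 0.0493
```

Call:
step_arm(steps="0 0 0 0 0 3 -1;0 0 0 0 0 1.5 -1;0 0 0 0 0 0 -1")

```text
time_s: 27.62
tool_pos: [0.4022, -0.2556, 0.1167]
eef_rot: [3.14, -0.001, 0.192]
ft_force: [0.3, -0.1, -1.2]
gripper_width: 0.0494
```

```bash
python3 - <<'E'
from h import *
print(status.read_state()['tool_pos'])
f=grab('side');g=f['pixels'];b=cv2.resize(g[110:220,280:430],(600,440),interpolation=3)
cv2.imwrite('pics/g9.png',b)
E
```

```text
[ 0.40219558 -0.25558     0.11673402]
```

View pics/g9.png

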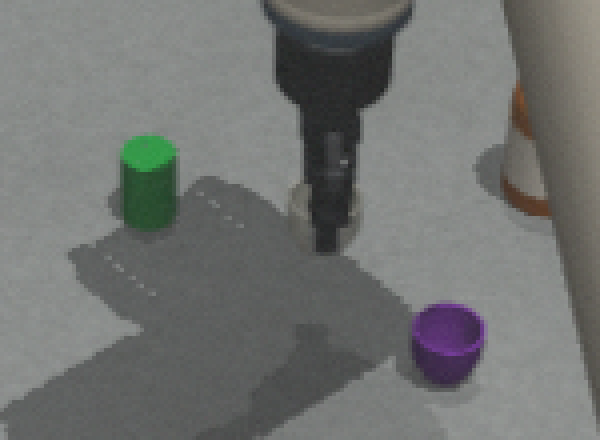

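The crucible is held upright at (325,218). Moving above the ring.

Call:
step_arm(steps="0 0 0 1 4.1 0 -1;0 0 0 1 4.1 0 -1;0 0 0 1.1 4.1 0 -1;0 0 0 1.1 4.2 0 -1;0 0 0 1 4.2 0 -1")

```text
time_s: 28.3
tool_pos: [0.4536, -0.0468, 0.1149]
eef_rot: [-3.141, 0.001, 0.192]
ft_force: [0.3, -0.2, -0.1]
gripper_width: 0.0496
```

Call:
step_arm(steps="0 0 0 0 0 -2.5 -1;0 0 0 0 0 -2 -1;0 0 0 0 0 -1 -1;0 0 0 0 0 0 -1;0 0 0 0 0 0 -1")

```text
time_s: 28.92
tool_pos: [0.454, -0.0484, 0.0611]
eef_rot: [3.141, -0.0, 0.192]
ft_force: [-0.0, 0.4, -0.8]
gripper_width: 0.049
```

```bash
python3 - <<'E'
from h import *
print(status.read_state()['tool_pos'])
f=grab('side');g=f['pixels'];b=cv2.resize(g[200:280,280:380],(750,600),interpolation=3)
cv2.imwrite('pics/g10.png',b)
E
```

```text
[ 0.45396584 -0.04838002  0.06110801]
```

View pics/g10.png

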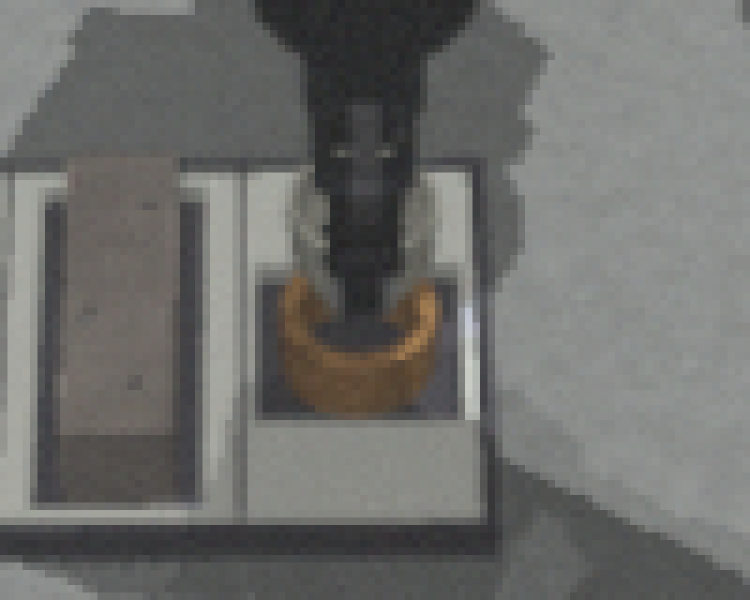

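The crucible is centred over the ring (365 against 362), so I'll lower it gently while watching the force.

Call:
step_arm(steps="0 0 0 0 0 -0.6 -1;0 0 0 0 0 -0.6 -1;0 0 0 0 0 -0.5 -1;0 0 0 0 0 0 -1")

```text
time_s: 29.48
tool_pos: [0.4535, -0.0482, 0.0433]
eef_rot: [-3.141, 0.001, 0.192]
ft_force: [-0.1, 0.0, -1.6]
gripper_width: 0.0492
```

Call:
step_arm(steps="0 0 0 0 0 -0.2 -1;0 0 0 0 0 -0.2 -1;0 0 0 0 0 0 -1;0 0 0 0 0 0 -1")

```text
time_s: 29.98
tool_pos: [0.4538, -0.0482, 0.0398]
eef_rot: [3.142, -0.0, 0.192]
ft_force: [0.0, -0.8, -1.3]
gripper_width: 0.0495
```

Call:
step_arm(steps="0 0 0 0 0 -0.1 -1;0 0 0 0 0 -0.1 -1;0 0 0 0 0 0 -1;0 0 0 0 0 0 -1")

```text
time_s: 30.48
tool_pos: [0.4539, -0.0482, 0.0378]
eef_rot: [3.142, -0.0, 0.192]
ft_force: [0.9, -0.4, 0.2]
gripper_width: 0.049
```

Call:
step_arm(steps="0 0 0 0 0 -0.05 -1;0 0 0 0 0 0 -1;0 0 0 0 0 0 0.2;0 0 0 0 0 0 0.4;0 0 0 0 0 0 0.6")

```text
time_s: 31.1
tool_pos: [0.4535, -0.0481, 0.0372]
eef_rot: [-3.141, 0.0, 0.192]
ft_force: [0.5, 1.0, -0.7]
gripper_width: 0.0682
```

Call:
step_arm(steps="0 0 0 0 0 0 0.8;0 0 0 0 0 0 1;0 0 0 0 0 0 1;0 0 0 0 0 0 1;0 0 0 0 0 0 1")

```text
time_s: 31.72
tool_pos: [0.4538, -0.0482, 0.0373]
eef_rot: [-3.142, -0.0, 0.192]
ft_force: [-0.3, -0.1, -0.1]
gripper_width: 0.0856
```

Call:
step_arm(steps="0 0 0 0 0 1 1;0 0 0 0 0 3 1;0 0 0 0 0 5 1;0 0 0 0 0 5 1;0 0 0 0 -5 0 1")

```text
time_s: 32.35
tool_pos: [0.4555, -0.0974, 0.1813]
eef_rot: [3.139, -0.006, 0.196]
ft_force: [0.4, -0.3, -1.6]
gripper_width: 0.0852
```

Call:
step_arm(steps="0 0 0 -0.8 -5 0 1;0 0 0 -0.8 -5 0 1;0 0 0 -0.8 -5 0 1;0 0 0 -0.8 -5 0 1;0 0 0 -0.8 -5 0 1")

```text
time_s: 32.98
tool_pos: [0.4132, -0.3498, 0.1781]
eef_rot: [3.141, -0.0, 0.192]
ft_force: [0.5, 0.2, 0.4]
gripper_width: 0.0856
```

Call:
step_arm(steps="0 0 0 -2 -5 0 1;0 0 0 -2 -5 0 1;0 0 0 -2 -5 0 1;0 0 0 -2 -5 0 1;0 0 0 0 0 0 1")

```text
time_s: 33.6
tool_pos: [0.332, -0.5513, 0.1778]
eef_rot: [3.14, 0.0, 0.189]
ft_force: [-0.2, 0.6, -0.5]
gripper_width: 0.0854
```

```bash
python3 - <<'E'
from h import *
print(status.read_state()['tool_pos'])
f=grab('top');g=f['pixels'];a=cv2.resize(g[130:290,270:400],(390,480),interpolation=3)
f=grab('side');g=f['pixels'];b=cv2.resize(g[200:290,240:355],(410,321),interpolation=3)
b=np.vstack([b,np.zeros((159,410,3),np.uint8)])
cv2.imwrite('pics/g11.png',np.hstack([a,b]))
from m import *
objs('side'); objs('top')
E
```

```text
[ 0.33196411 -0.55130046  0.17775038]
side px [255. 150.] n 599 ztop 0.0853 rect [ 722.5 -330.8] [65.3 72.5] 12.5 circ [ 722.7 -332. ] 37.9
side px [407. 149.] n 60 ztop 0.0751 rect [ 285.7 -447.4] [ 2.7 19.8] 14.7 circ [ 284.4 -447.8] 9.9
side px [317. 153.] n 240 ztop 0.0636 rect [ 544.3 -371.3] [43.2 41.4] 69.8 circ [ 543.5 -369.5] 23.8
side px [391. 194.] n 249 ztop 0.0461 rect [ 307.1 -247.2] [47.  52.3] 18.1 circ [ 307.3 -246.4] 27.2
side px [296. 242.] n 678 ztop 0.0481 rect [533.4 -27.9] [ 39.  135.7] 11.9 circ [532.5 -28.4] 68.4
side px [328. 239.] n 480 ztop 0.0650 rect [452.6 -46.7] [49.  55.9] 10.9 circ [451.8 -46.4] 29.2
side px [263. 239.] n 329 ztop 0.0671 rect [616.7 -13.8] [39.9 42.9] 26.6 circ [618.4 -11.5] 22.7
side px [161. 295.] n 1069 ztop 0.0477 rect [819.3 203.4] [89.6 87.2] 1.6 circ [819.4 203. ] 45.7
side px [342. 346.] n 429 ztop 0.0333 rect [364.3 256.1] [52.9 52.8] 9.9 circ [364.7 254.7] 27.9
side px [230. 378.] n 210 ztop 0.0628 rect [589.3 390.8] [24.9 25.2] 27.5 circ [589.2 390.6] 13.9
side px [298. 396.] n 748 ztop 0.0439 rect [434.9 399.2] [76.  42.1
[... 216 characters left out ...]
4 -333.6] 35.0
top px [325. 166.] n 483 ztop 0.0676 rect [618.9 -15.8] [40.5 40.5] 51.6 circ [619.4 -15.7] 21.1
top px [121. 183.] n 236 ztop 0.0627 rect [589.4 387.7] [24.5 24.3] 62.3 circ [590.3 388.3] 13.8
top px [507. 200.] n 450 ztop 0.0633 rect [ 549.4 -370.8] [31.8 40.7] 54.8 circ [ 547.  -373.7] 20.8
top px [334. 208.] n 1513 ztop 0.0472 rect [535.8 -31.2] [ 40.8 129.5] 11.3 circ [536.5 -31.2] 67.5
top px [343. 249.] n 723 ztop 0.0655 rect [455.1 -48.5] [50.2 49.7] 10.7 circ [455.3 -48.9] 25.9
top px [114. 260.] n 902 ztop 0.0433 rect [437.5 396.6] [75.9 41. ] 55.3 circ [438.1 396.8] 41.5
top px [188. 297.] n 686 ztop 0.0311 rect [367.5 251.2] [56.1 53.1] 63.5 circ [367.2 251.1] 28.3
```

View pics/g11.png

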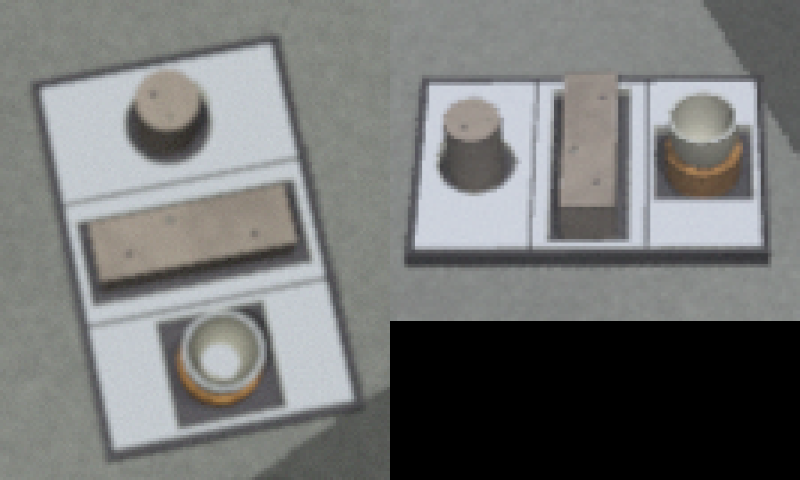

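Everything is in place: core at (167,105), bar at (195,232), and the crucible upright in the ring at (225,352). The crucible rim is at z = 0.065, which is the expected seated height. I'm handing the job in.

```bash
python3 -c "
from station import job_done; print(job_done())"
```

```text
the job is handed in; nothing more can be done
None
```

The tray is packed and the job is handed in, at about 34 s of the 99 s allowed. I laid the bar in the long bay, stood the core in the round bay and set the ring in the square bay. The crucible went in last, lowered gently and released in the ring.

**Last checks:** Both cameras showed all four parts in place and upright or flat.
- **Top view:** the bar, core and crucible are within about 2 mm of their bay centres. The ring was not measured separately after seating.
- **Heights:** the crucible rim is at 65 mm, matching a fully seated crucible. The bar and core tops are at 47 and 67–68 mm, about 3 mm above nominal. The cameras read the parts still on the bench about 3 mm high too.
- **Untouched parts:** the half bar, slim core, bung, green core and purple crucible are where they were.
- **Forces:** the wrist force in the readings stayed below about 18 N. It was highest as the fingers closed on the crucible.

**Disagreement:** the two cameras differ by about 2–4 mm in position. This is within the bays' clearances.

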